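Mount a grinding stone on the bench sharpener

ROBOT

A 6-joint arm with a two-finger parallel gripper is mounted at the origin on the work surface. World frame = base frame: x ahead of the robot, y to its left, z up, the work surface at z = 0. Lengths are in mm, angles in degrees, forces in N, time in s.
With the tool pointing down it reaches from about 350 to 850 mm from the base axis. Payload 8.1 kg.
Tool frame: the origin (TCP) lies on the front face of the gripper's body, between the roots of the fingers; the fingertips stand r.finger_overhang ahead of it and the grasp point (between the pads) lies 54 mm ahead of it (r.finger_overhang is the distance from the TCP to the fingertips, in mm); y points along the fingers, z is the direction in which the jaws open and shut, and the axes are right-handed (so a half turn about y gives the same grasp; the last joint's range is limited). The gripper opens to 85 mm and grips with 20 to 120 N. Pads are 22 mm wide; open, the fingers measure 114 mm over their backs; the gripper's body (76 mm by 85 mm) begins 54 mm behind the grasp point. The pads swing forward as they close: fully open they stand 13 mm farther back than shut.
Start: joints at [-71.929, 7.471, 85.268, -0, 87.261, -4.893], TCP at [234.113, -552.446, 303.892] pointing down, gripper open.
Joint ranges: [-169.43, 169.43], [-51.17, 129.36], [1.28, 143.12], [-76.62, 256.62], [0, 156.53], [-152.29, 152.29]. Speed limits (degrees/s): [136.94, 136.94, 159.86, 180, 180, 180].

INTERFACE

Orientations are given as [roll, pitch, yaw] about the fixed x, y, z axes, in that order (R = Rz(yaw) Ry(pitch) Rx(roll)).
In Python, from bench import r gives the robot as it stands. The module is installed in compiled form; this text tells all that it offers.
- The arm moves only by the tool arm_command, never from a script. Its argument "increments" is a list of rows, each a list of 6 numbers: the shift along the tool's x, y, z in m, then the turn, a rotation vector about the tool's x, y, z in rad. In form: [[tx, ty, tz, wx, wy, wz], ...]. A call has exactly 10 rows; each row is the pose to reach, as a shift and turn from the pose commanded when the call began, along the tool's axes at that moment; what a row does not reach only later rows make up. A row lasts 1/8 s, in which the tool goes at most 62.5 mm and 10.7 degrees, less where a joint would pass 70% of its speed; a pose out of reach is approached as far as the arm can. A call with a gripper value outside its range is refused whole. "jaw" is the gripper's target within -1 to 1 (shut at 1, half-way at 0, fully open at -1), set as the call begins (left out, the last holds). The fingers move at their own pace and stop on an object; "force" is the grip in N (left out, the last holds). Time passes only in rows, so rows that repeat a pose let the fingers close, or fill a call up. It gives the time, the measured TCP pose, the force and the opening at its end, in the units of the state.
- r.sense(): the state, without advancing time (a new reading comes with each control period).
- r.snapshot(name): name is "side" or "top" or "wrist"; returns the picture (400x640x3 uint8, red, green, blue); there is no depth.
- r.camera_model(name): a dict with "intrinsics" (3x3 intrinsics, pixels), "cam_to_world" (4x4, takes a point from camera to world coordinates). Camera axes: x right, y down, z forward; pixel columns grow to the right and rows downward; lengths in mm; the calibration is good to about 2 mm. A picture is of the moment at which its call begins: read the wrist's pose just before it. camera_model takes no time and is no camera call; for the wrist camera it gives the pose at the moment of the call.
- r.hand_in(): hands the job in, once; it reports no verdict.
Trained networks look in the newest picture that a camera, given by its name, has taken for a name from the list of things; names that differ only in an ending like _2 or _b are one class to them, and where a whole thing is asked for, a point or a joint stands for the part that bears it (a point fixed in the world has none). Each returns a list of dicts, best first, with "conf" (0 to 1); they miss things now and then, are a little off and sometimes report something else, mostly with a low value. They report only what shows in the picture. A call takes as long as a camera call. They do not tell look-alikes from the thing itself.
- r.trace(camera, target): "mask" (400x640 bool, what is visible of it) and "position" ([column, row] in pixels, amid what is visible of it).
- r.spot_point(camera, target): "position" ([column, row] in pixels: a listed point, or the origin of a listed thing).
The state is a dict: "time": time; "joint_pos": joint angles; "qd": joint speeds; "joint_efforts": joint torques, N m; "tool_pos": TCP position; "tcp_rot": TCP orientation; "ft_force": force on the tool from outside, world axes, zero at the start; "wrist_torque": the same for the moment, N m; "finger_gap": finger opening in mm.
Only numpy, scipy, OpenCV 4.12 (cv2) and the standard library are available. Lean on these libraries where they do the work, as an engineer would, in place of code of your own. Each camera call takes 0.05 s, during which the arm holds its last target.

TASK

Fit the grinding stone to the bench sharpener: put the metal drive plate on the spindle first and turn it by feel until it drops fully home between the dogs, then slide the stone down flat onto it, then push the blue cap on until it snaps down flush on the stone. Press gently, with no more than about 20 N, because the stone chips and the spindle suffers if pressed hard, and leave the whetstone, spanner and mug alone.

Things in the scene. Friction and masses are not known exactly. Their poses are not given: they have to be found in the camera images.
- grinder: Green bench sharpener, fixed: housing 200 x 180 x 55 mm high (x by y), switches on its -x face, a vertical steel spindle in the middle of its top. Origin: centre of its underside on the bench. The spindle has a round platform 44 mm across and 14 mm high, and a post on it. It is braked by friction (0.25 N m) and stands at any angle, which is not reported and unrelated to the housing's yaw.
- seat (a point): Point on the spindle axis at the platform's top face, 69 mm above the bench; its axes are the housing's and do not tell the dogs' angle. Round the post stand four brass dogs on the platform, 90 degrees apart, 8 mm (radially) x 10 mm and 6 mm tall, centred 16.5 mm from the axis.
- tip (a point): Top of the post, on its axis, 56 mm above the seat; fixed to the housing. The post is 18 mm in diameter for the lowest 28 mm, then 12 mm, its top 6 mm tapered to 6 mm across. Three sprung brass balls 11 mm below the top stand out to a radius of 8.2 mm: they hold the cap; plate and stone pass over them freely.
- plate: Drive plate: aluminium disc 60 mm across, 20 mm bore, 13 mm high: a 6 mm disc on four square feet 7 mm tall. Between the feet run two crossing channels 14 mm wide along its x and y, marked by red strokes on top. Origin: centre of the feet's underside. When the channels meet the dogs (every 90 degrees, within about 4) it drops, origin at the seat; else it rides 6 mm too high. 0.12 kg.
- stone: Grinding stone: red-brown ring 60 mm across, 20 mm bore, 20 mm high, plain all over. Origin: centre of its underside. Home on the plate its underside is 13 mm above the seat. 0.13 kg. Chips if loaded with more than 40 N.
- cap: Blue push-on cap: flange 44 mm across, 8 mm high, 14 mm bore; above it a round knob 32 mm across, up to 30 mm height, closed on top. Origin: centre of its underside. Set loosely on the post it rests on the sprung balls 15 mm too high; pushed straight down with some 5 to 12 N it snaps past them onto the stone, its underside 33 mm above the seat. 0.07 kg.
- whetstone: Bystander: yellow whetstone on a wooden base, 75 x 215 x 34 mm, loose. Origin: centre of its underside.
- spanner: Bystander: steel spanner about 160 mm long lying flat on the bench, loose. Origin: on its underside near the middle.
- mug: Bystander: blue mug 76 mm across, 85 mm high, loose. Origin: centre of its underside.
There are look-alikes about, which are no part of the job. What is meant by the plate is not green or yellow, and is the larger of those in its own colour.

How it is judged:
By the outcome, as a careful person would: the job done as asked, in the order asked, and still so for the second after the job is handed in, with the robot touching nothing.
It also fails if it takes over 72 s, if anything falls off the work surface, if the arm or the gripper's body presses on something with over 40 N, if the wrist force passes 120 N, or if a joint passes its speed limit or range.

## Working session

There is one attempt and no reset: what is moved stays moved. The work goes in short steps, Python scripts to look and compute and a tool call to move; the robot and the scene stay as the last step left them, time stands still between calls to the robot, and variables do not carry over. Pictures are saved under pics/ and viewed, and the job is handed in when it is done.

Besides the shell and the picture viewer there is one more tool, called after "Emit:" as name(argument=value, ...) on one line, values as JSON. arm_command: Moves the arm, as the interface text tells. Its arguments: {"type":"object","properties":{"increments":{"type":"array","items":{"type":"array","items":{"type":"number"}}},"jaw":{"type":"number"},"force":{"type":"number"}},"required":["increments"]}

```bash
mkdir -p pics; python3 - <<'E'
from bench import r
import cv2
s=r.sense(); print(s); print(r.finger_overhang)
for n in ["top","side","wrist"]:
    im=r.snapshot(n); cv2.imwrite(f"pics/{n}0.png",im[:,:,::-1])
    print(n,r.camera_model(n))
    if n!="wrist":
      for t in ["plate","stone","cap","grinder"]:
        for d in r.trace(n,t): print(n,t,d["conf"],d["position"],d["mask"].sum())
      for t in ["plate","stone","cap","tip","seat","grinder","mug","spanner","whetstone"]:
        for d in r.spot_point(n,t): print("pt",n,t,d["conf"],d["position"])
print(r.sense()["time"])
E
```

```text
{'time': 0.0, 'joint_pos': array([-7.19280150e+01,  7.51570417e+00,  8.53301673e+01,  1.43588342e-03,
        8.72595404e+01, -4.89447917e+00]), 'qd': array([ 0.02211402, -0.01478937, -0.08845515, -0.01128687,  0.01604122,
       -0.00610325]), 'joint_efforts': array([-1.39871754e-03, -5.69410694e+01, -5.00548911e+01, -3.00549673e-04,
        1.43819008e-02, -8.81414365e-06]), 'tool_pos': array([ 234.00125842, -552.04274739,  302.82956358]), 'tcp_rot': array([-9.01049051e+01,  1.04227125e-02, -1.57033615e+02]), 'ft_force': array([-0.58862238, -0.40811851, -0.79023336]), 'wrist_torque': array([-0.0354541 , -0.03844615, -0.03620415]), 'finger_gap': 85.52535490800959}
72.6
top {'intrinsics': array([[374.78388419,   0.        , 321.50641291],
       [  0.        , 374.78388419, 199.43904726],
       [  0.        ,   0.        ,   1.        ]]), 'cam_to_world': array([[ 1.58638457e-02, -9.86507052e-01,  1.62948378e-01,
         4.27793614e+02],
       [-9.99842826e-01, -1.69414774e-02, -5.22579406e-03,
        -1.24193501e+02],
       [ 7.91586896e-03, -1.62839865e-01, -9.86620757e-01,
  
[... 1865 characters left out ...]
0.95 [262.0, 305.5]
pt side grinder 0.84 [265.1, 327.7]
pt side mug 0.64 [419.5, 160.5]
pt side spanner 0.72 [397.7, 203.1]
pt side whetstone 0.74 [282.7, 174.5]
wrist {'intrinsics': array([[347.38975157,   0.        , 320.793883  ],
       [  0.        , 347.38975157, 195.34906251],
       [  0.        ,   0.        ,   1.        ]]), 'cam_to_world': array([[ 3.89034429e-01, -8.81952951e-01, -2.66103749e-01,
         3.01656299e+02],
       [-9.21223215e-01, -3.72435206e-01, -1.12426892e-01,
        -5.22089902e+02],
       [ 4.88247837e-05,  2.88878883e-01, -9.57365650e-01,
         3.73635278e+02],
       [ 0.00000000e+00,  0.00000000e+00,  0.00000000e+00,
         1.00000000e+00]])}
1.45
```

View pics/top0.png

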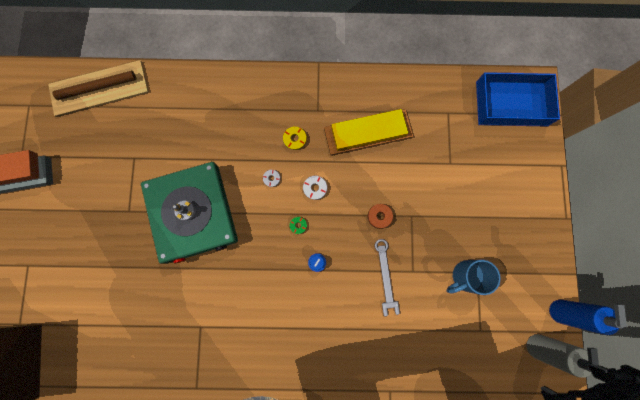

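View pics/side0.png

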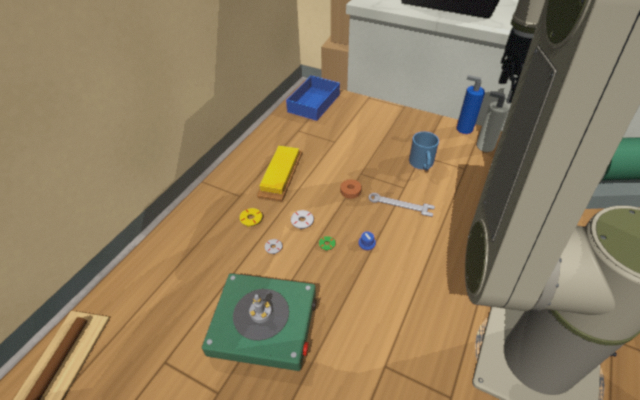

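View pics/wrist0.png

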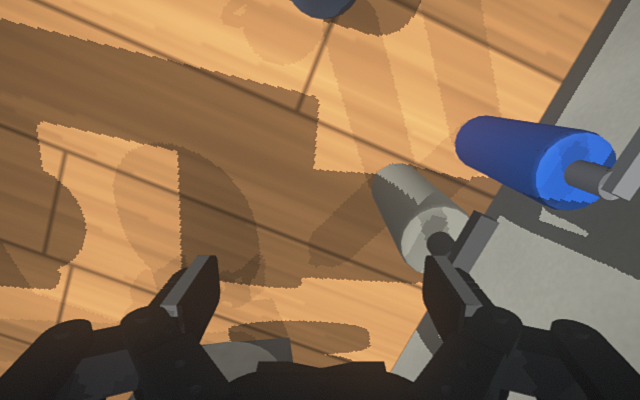

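```bash
python3 - <<'E'
import cv2
im=cv2.imread("pics/top0.png"); cv2.imwrite("pics/top0c.png",cv2.resize(im[110:300,250:410],None,fx=3.1,fy=3.1,interpolation=cv2.INTER_CUBIC))
im=cv2.imread("pics/side0.png"); cv2.imwrite("pics/side0c.png",cv2.resize(im[160:360,200:400],None,fx=2.95,fy=2.95,interpolation=cv2.INTER_CUBIC))
E
```

```text
(no output)
```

View pics/top0c.png

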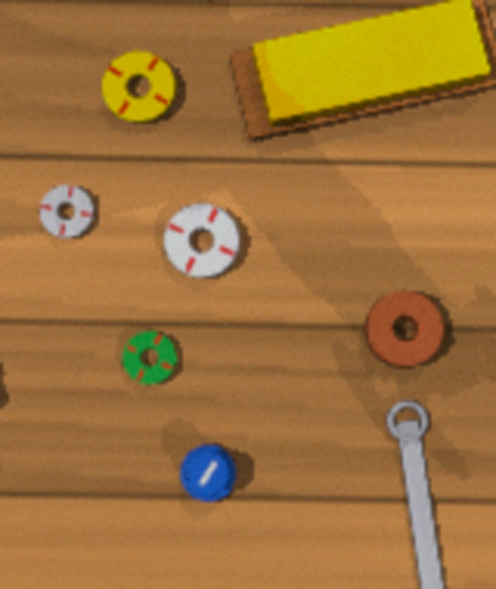

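View pics/side0c.png

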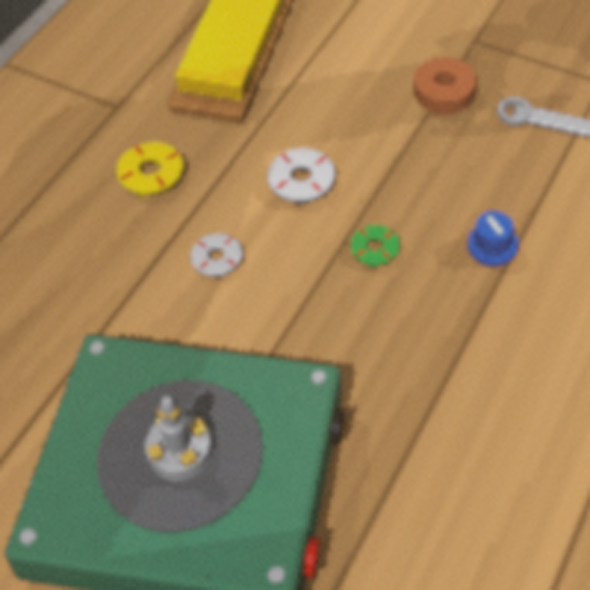

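```bash
cat > h.py <<'E'
import numpy as np, cv2
from scipy.spatial.transform import Rotation as Ro
def pix2w(cm,p,z):
    K=cm["intrinsics"];T=cm["cam_to_world"]
    d=T[:3,:3]@np.linalg.inv(K)@np.array([p[0],p[1],1.])
    o=T[:3,3]; return o+d*(z-o[2])/d[2]
def w2pix(cm,P):
    K=cm["intrinsics"];T=cm["cam_to_world"]
    c=T[:3,:3].T@(np.asarray(P,float)-T[:3,3]); q=K@c; return q[:2]/q[2]
def R_of(yaw): return Ro.from_euler('xyz',[-90,0,yaw],degrees=True)
# row for going from commanded (pos,yaw) to (pos2,yaw2): shift in m in tool axes + rotvec
def row(p,yaw,p2,yaw2):
    R=R_of(yaw); s=R.inv().apply(np.array(p2,float)-np.array(p,float))/1000
    w=(R.inv()*R_of(yaw2)).as_rotvec(); return np.round(np.r_[s,w],4)
def apply(p,yaw,rw):
    R=R_of(yaw); p2=np.array(p)+R.apply(np.array(rw[:3])*1000)
    y=yaw-np.degrees(rw[4]); return p2,y
E
python3 - <<'E'
from h import *; from bench import r
t=r.camera_model("top"); s=r.camera_model("side")
for n,a,b,z in [("plate",(315,187),(302,219),13),("stone",(380,215.5),(350.5,187),20),("cap",(317.5,261.5),(367.5,234),25),("tip",(172.6,208.1),(260.2,295.2),125),("seat",(185.3,207.2),(262,305.5),69)]:
    print(n,pix2w(t,a,z).round(1),pix2w(s,b,z).round(1))
for p in [(187,168.5)]: pass
# tests
print(row([0,0,0],-157,[10,0,0],-150))
E
```

```text
plate [ 607.8 -112.5   13. ] [ 605.6 -108.5   13. ]
stone [ 539.1 -270.6   20. ] [ 537.8 -267.2   20. ]
cap [ 427.3 -121.9   25. ] [ 428.8 -129.3   25. ]
tip [534.5 187.9 125. ] [531.7 181.  125. ]
seat [544.6 181.3  69. ] [539.4 175.1  69. ]
[-0.0092  0.      0.0039  0.     -0.1222  0.    ]
```

```bash
python3 - <<'E'
from h import *
print(row([234.113,-552.446,303.892],-157.036,[606,-110,200],-100))
E
```

```text
[-0.515   0.1039 -0.2623 -0.     -0.9955  0.    ]
```

Emit:
arm_command(increments=[[-0.06,0.012,-0.03,0,-0.115,0],[-0.12,0.024,-0.06,0,-0.23,0],[-0.18,0.036,-0.09,0,-0.345,0],[-0.24,0.048,-0.12,0,-0.46,0],[-0.3,0.06,-0.15,0,-0.58,0],[-0.36,0.072,-0.18,0,-0.7,0],[-0.42,0.084,-0.21,0,-0.82,0],[-0.47,0.095,-0.24,0,-0.91,0],[-0.515,0.104,-0.262,0,-0.995,0],[-0.515,0.104,-0.262,0,-0.995,0]], jaw=-1, force=40)

```text
time: 2.7
tool_pos: [607.2, -107.2, 199.0]
tcp_rot: [-90.0, 0.0, -99.8]
ft_force: [-0.3, -0.5, -0.1]
finger_gap: 85.4
```

```bash
python3 - <<'E'
from h import *; from bench import r
s=r.sense(); print(s["tool_pos"],s["tcp_rot"],s["ft_force"],s["finger_gap"],r.finger_overhang)
print(apply([234.113,-552.446,303.892],-157.036,[-.515,.104,-.262,0,-.995,0]))
cm=r.camera_model("wrist"); im=r.snapshot("wrist"); cv2.imwrite("pics/w1.png",im[:,:,::-1])
for d in r.trace("wrist","plate"): 
    m=d["mask"].astype(np.uint8); c,_=cv2.findContours(m,0,2); c=max(c,key=len); e=cv2.fitEllipse(c)
    print(d["conf"],d["position"],m.sum(),e,pix2w(cm,e[0],12.5))
E
```

```text
[ 607.24993203 -107.19416394  198.99312577] [-9.00459161e+01  3.43745159e-02 -9.98079514e+01] [-0.25822737 -0.4650255  -0.13360244] 85.44079322204061 72.6
(array([ 606.07933784, -110.28082327,  199.892     ]), np.float64(-100.0266993844831))
0.96 [325.0, 34.5] 2870 ((327.3019104003906, 42.78108596801758), (60.78907012939453, 65.79583740234375), 3.95937442779541) [629.12650031  -3.0281504   12.5       ]
0.96 [197.5, 161.0] 2118 ((193.1949920654297, 167.17745971679688), (51.53879928588867, 56.56925582885742), 127.7302474975586) [515.40332381 -70.81633251  12.5       ]
0.94 [322.7, 185.3] 3884 ((322.0070495605469, 196.17713928222656), (72.52545166015625, 74.68186950683594), 100.10702514648438) [ 606.96843656 -109.89144524   12.5       ]
0.89 [492.6, 91.9] 5272 ((483.3943176269531, 97.06961822509766), (79.92621612548828, 90.70125579833984), 41.615726470947266) [732.35879235 -57.08962047  12.5       ]
0.73 [126.1, 395.9] 131 ((134.3246307373047, 387.860107421875), (11.979180335998535, 14.643678665161133), 0.0) [ 404.28860023 -262.74674422   12.5       ]
```

View pics/w1.png

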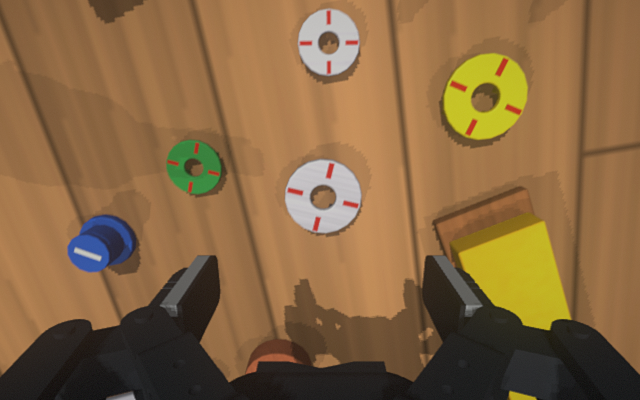

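```bash
python3 - <<'E'
from h import *; from bench import r
s=r.sense(); print(s["time"],s["tool_pos"],s["tcp_rot"])
cm=r.camera_model("wrist"); R=R_of(s["tcp_rot"][2]);p=s["tool_pos"]
for L in [50,54,60,66,72.6]:
  print(L,[w2pix(cm,p+R.apply([x,L,z])).round() for z in (-42.7,42.7) for x in (-11,11)])
P=[pix2w(cm,q,13) for q in [(329,171),(350,204),(317,223),(295,192)]]
a=P[0]-P[2];b=P[1]-P[3];print(np.degrees(np.arctan2(a[1],a[0])),np.degrees(np.arctan2(b[1],b[0])), sum(P)/4)
E
```

```text
2.8 [ 606.84167174 -108.11139207  199.05681449] [-9.00609705e+01  2.51754501e-02 -9.99000433e+01]
50 [array([211., 266.]), array([216., 315.]), array([434., 265.]), array([429., 315.])]
54 [array([214., 261.]), array([219., 309.]), array([431., 261.]), array([426., 309.])]
60 [array([219., 254.]), array([223., 300.]), array([426., 254.]), array([422., 300.])]
66 [array([223., 248.]), array([227., 293.]), array([422., 247.]), array([418., 292.])]
72.6 [array([227., 241.]), array([230., 285.]), array([418., 241.]), array([414., 285.])]
67.68996636229187 -22.819631745023326 [ 606.87010683 -112.09455432   13.        ]
```

```bash
python3 - <<'E'
from h import *; from bench import r
im=cv2.imread("pics/side0.png"); cv2.imwrite("pics/side0d.png",cv2.resize(im[275:335,225:300],None,fx=9,fy=9,interpolation=cv2.INTER_CUBIC))
im=cv2.imread("pics/top0.png"); cv2.imwrite("pics/top0d.png",cv2.resize(im[180:240,150:225],None,fx=9,fy=9,interpolation=cv2.INTER_CUBIC))
E
```

```text
(no output)
```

View pics/side0d.png

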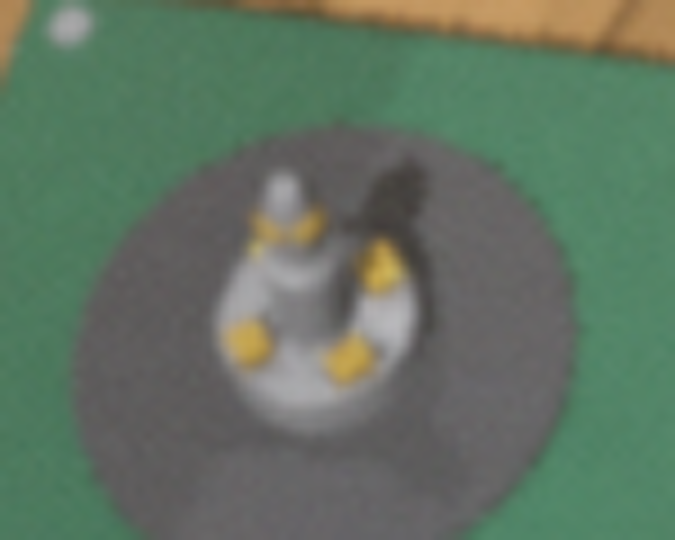

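View pics/top0d.png

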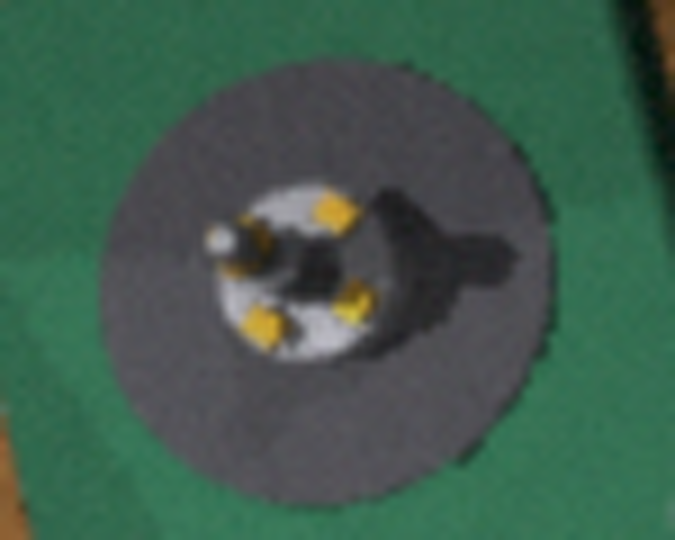

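```bash
python3 - <<'E'
from h import *; from bench import r
for n,off,pts in [("side",(225,275),[(382,264),(350,356),(248,340)]),("top",(150,180),[(335,212),(354,303),(263,328)])]:
    cm=r.camera_model(n)
    P=[pix2w(cm,(p[0]/9+off[0]-.45,p[1]/9+off[1]-.45),75) for p in pts]
    c=(P[0]+P[2])/2; print(n,c,[np.linalg.norm((p-c)[:2]).round(1) for p in P],[np.degrees(np.arctan2(*(p-c)[1::-1])).round(1)%90 for p in P])
cm=r.camera_model("top"); print(pix2w(cm,(221/9+150-.45,240/9+180-.45),124))
cm=r.camera_model("side"); print(pix2w(cm,(284/9+225-.45,178/9+275-.45),124))
# dark disc centre at z55
print(pix2w(r.camera_model("top"),(328/9+150-.45,283/9+180-.45),55))
E
```

```text
side [538.14565217 184.70149382  75.        ] [np.float64(17.0), np.float64(16.3), np.float64(17.0)] [np.float64(60.5), np.float64(61.19999999999999), np.float64(60.5)]
top [538.32487883 184.41944749  75.        ] [np.float64(16.8), np.float64(16.5), np.float64(16.8)] [np.float64(62.0), np.float64(60.400000000000006), np.float64(62.0)]
[538.69699681 185.43198819 124.        ]
[540.35463729 182.53521815 124.        ]
[537.66689952 184.09212163  55.        ]
```

Emit:
arm_command(increments=[[0.0005,0.03,0.001,0,0,0],[0.0005,0.06,0.001,0,0,0],[0.0005,0.09,0.001,0,0,0],[0.0005,0.11,0.001,0,0,0],[0.0005,0.122,0.001,0,0,0],[0.0005,0.127,0.001,0,0,0],[0.0005,0.13,0.001,0,0,0],[0.0005,0.13,0.001,0,0,0],[0.0005,0.13,0.001,0,0,0],[0.0005,0.13,0.001,0,0,0]], jaw=-1)

```text
time: 4.05
tool_pos: [607.3, -111.0, 70.4]
tcp_rot: [-90.0, -0.0, -100.0]
ft_force: [0.1, -0.4, -0.2]
finger_gap: 85.7
```

```bash
python3 - <<'E'
from h import *; from bench import r
im=r.snapshot("wrist"); cv2.imwrite("pics/w2.png",im[:,:,::-1])
E
```

```text
(no output)
```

View pics/w2.png

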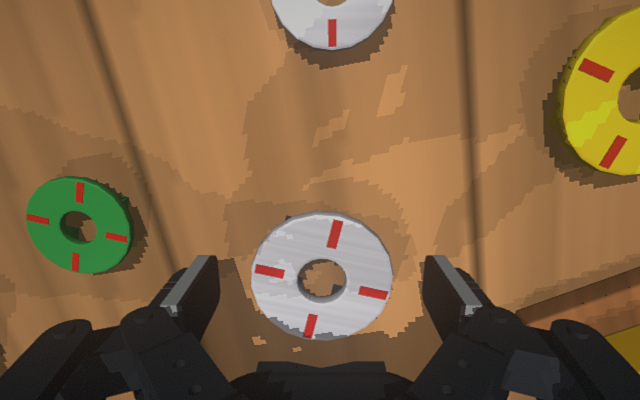

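Emit:
arm_command(increments=[[0,0,0,0,0,0],[0,0,0,0,0,0],[0,0,0,0,0,0],[0,0,0,0,0,0],[0,0,0,0,0,0],[0,0,0,0,0,0],[0,-0.02,0,0,0,0],[0,-0.05,0,0,0,0],[0,-0.09,0,0,0,0],[0,-0.12,0,0,0,0]], jaw=1, force=40)

```text
time: 5.35
tool_pos: [607.5, -111.1, 193.0]
tcp_rot: [-89.9, -0.0, -100.0]
ft_force: [0.2, -0.6, -1.2]
finger_gap: 57.1
```

```bash
python3 - <<'E'
from h import *; from bench import r
s=r.sense(); print(s["tool_pos"],s["finger_gap"])
im=r.snapshot("wrist"); cv2.imwrite("pics/w3.png",im[:,:,::-1])
cm=r.camera_model("wrist");R=R_of(s["tcp_rot"][2]);p=s["tool_pos"]
for L in [50,55,60,65,70]:
  print(L,[w2pix(cm,p+R.apply([x,L,z])).round() for z in (-29,29) for x in (-11,11)])
E
```

```text
[ 607.48327569 -111.0674463   193.03598102] 57.08831773614326
50 [array([243., 260.]), array([247., 308.]), array([389., 259.]), array([386., 307.])]
55 [array([246., 254.]), array([249., 301.]), array([387., 253.]), array([384., 300.])]
60 [array([248., 249.]), array([251., 294.]), array([385., 248.]), array([382., 293.])]
65 [array([250., 244.]), array([253., 288.]), array([383., 243.]), array([380., 287.])]
70 [array([252., 239.]), array([255., 282.]), array([381., 238.]), array([378., 281.])]
```

View pics/w3.png

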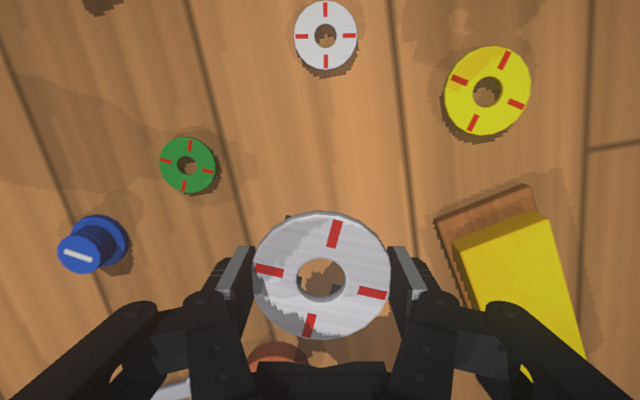

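```bash
python3 - <<'E'
from h import *; from bench import r
s=r.sense(); cm=r.camera_model("wrist");R=R_of(s["tcp_rot"][2]);p=s["tool_pos"]
c=pix2w(cm,(321.5,276),p[2]-57.4); print("off",R.inv().apply(c-p))
P=[pix2w(cm,q,p[2]-57.4) for q in [(334.5,234),(372,293),(309,326),(268.5,271)]]
a=P[0]-P[2];b=P[1]-P[3];print(np.degrees(np.arctan2(a[1],a[0])),np.degrees(np.arctan2(b[1],b[0])))
C,y=apply([234.113,-552.446,303.892],-157.036,[-.515,.104,-.262,0,-.995,0])
C,y=apply(C,y,[.0005,.13,.001,0,0,0]); C,y=apply(C,y,[0,-.12,0,0,0,0]); print(C,y)
print(row(C,y,[545,90,245],-106.5))
E
```

```text
off [-2.1468074  57.4         0.13411606]
66.1286272682991 -23.881411911037336
[ 606.97701103 -110.94729371  189.892     ] -100.0266993844831
[-0.1871 -0.0551 -0.096  -0.      0.113   0.    ]
```

Emit:
arm_command(increments=[[-0.015,-0.02,-0.008,0,0.01,0],[-0.04,-0.04,-0.02,0,0.03,0],[-0.075,-0.055,-0.038,0,0.05,0],[-0.11,-0.055,-0.056,0,0.07,0],[-0.145,-0.055,-0.074,0,0.08,0],[-0.17,-0.055,-0.087,0,0.09,0],[-0.182,-0.055,-0.093,0,0.09,0],[-0.187,-0.055,-0.096,0,0.09,0],[-0.187,-0.055,-0.096,0,0.09,0],[-0.187,-0.055,-0.096,0,0.09,0]])

```text
time: 6.65
tool_pos: [545.3, 89.1, 244.9]
tcp_rot: [-90.0, -0.0, -105.2]
ft_force: [0.6, -1.0, -0.9]
finger_gap: 57.2
```

```bash
python3 - <<'E'
from h import *; from bench import r
s=r.sense(); print(s["tool_pos"],s["tcp_rot"][2],s["finger_gap"],s["ft_force"])
cm=r.camera_model("wrist")
im=r.snapshot("wrist"); cv2.imwrite("pics/w4.png",im[:,:,::-1])
for t,z in (("seat",69),("tip",125)):
  for d in r.spot_point("wrist",t): print(t,d["conf"],d["position"],pix2w(cm,d["position"],z))
print(w2pix(cm,[538.5,184.5,125]),w2pix(cm,[538.5,184.5,69]))
x,y=w2pix(cm,[538.5,184.5,90]).astype(int);x0=max(x-60,0);y0=max(y-60,0);print(x0,y0)
cv2.imwrite("pics/w4c.png",cv2.resize(im[y0:y0+120,x0:x0+120,::-1],None,fx=5,fy=5,interpolation=cv2.INTER_CUBIC))
E
```

```text
[545.28196124  89.06514492 244.89360889] -105.23260333159604 57.194250250985085 [ 0.55191862 -0.97263304 -0.8992984 ]
seat 0.98 [274.5, 69.1] [538.2806302  182.95338327  69.        ]
tip 0.7 [256.6, 58.7] [536.92256053 185.29647718 125.        ]
tip 0.61 [320.7, 269.3] [536.79151784  61.10790288 125.        ]
[260.0338372  59.4393658] [274.11396258  66.62107896]
209 4
```

View pics/w4.png

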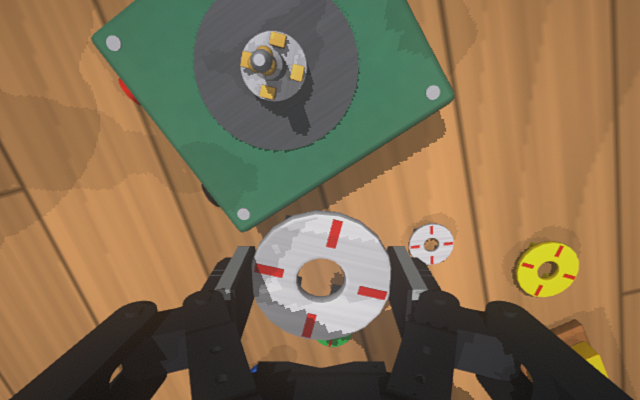

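View pics/w4c.png

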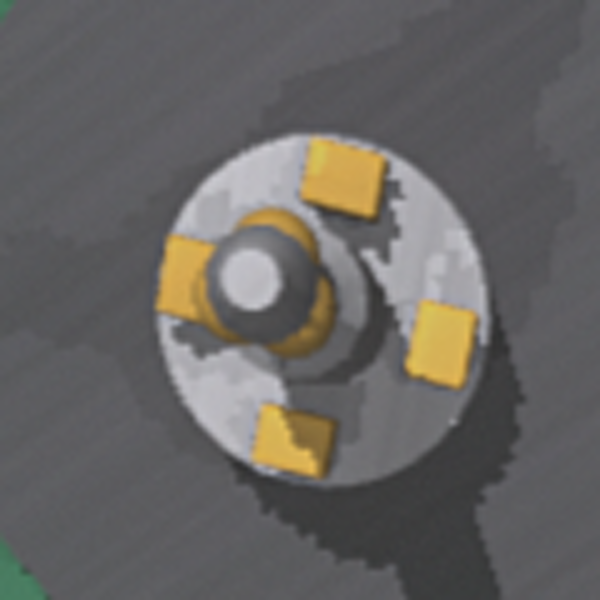

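```bash
python3 - <<'E'
from h import *; from bench import r
cm=r.camera_model("wrist")
f=lambda p,z: pix2w(cm,(p[0]/5+209-.4,p[1]/5+4-.4),z)
P=[f(p,75) for p in [(344,178),(442,345),(294,440)]]
c=(P[0]+P[2])/2; print(c,[np.linalg.norm((p-c)[:2]).round(1) for p in P],[np.degrees(np.arctan2(*(p-c)[1::-1])).round(1)%90 for p in P])
print("tip",f((250,279),125))
s=r.sense();R=R_of(s["tcp_rot"][2]);p=s["tool_pos"]
h=pix2w(cm,(321.5,276),p[2]-57.4); print("off",R.inv().apply(h-p), s["tool_pos"])
Q=[pix2w(cm,q,p[2]-57.4) for q in [(334.5,234),(372,293),(309,326),(268.5,271)]]
a=Q[0]-Q[2];b=Q[1]-Q[3];print(np.degrees(np.arctan2(a[1],a[0])),np.degrees(np.arctan2(b[1],b[0])))
C,y=apply([606.97701103,-110.94729371,189.892],-100.0267,[-.187,-.055,-.096,0,.09,0]); print(C,y)
# want plate centre at axis
for ax in ([538.5,184.5],):
  yw=-105.2
  off=R_of(yw).apply([-2.1,0,0]); t=np.array([*ax,0])-off; t[2]=205; print(t,row(C,y,t,yw))
E
```

```text
[538.02182145 184.87443959  75.        ] [np.float64(16.4), np.float64(16.4), np.float64(16.4)] [np.float64(61.0), np.float64(60.3), np.float64(61.0)]
tip [537.7075708  184.92269735 125.        ]
off [-2.11689986 57.4        -0.49050076] [545.19318539  89.26976499 244.83515339]
60.928194030575355 -28.818997598892764
[545.00126973  89.91088384 244.892     ] -105.18332015617742
[537.94940272 182.47346536 205.        ] [-0.0875  0.0399 -0.031   0.      0.0003  0.    ]
```

Emit:
arm_command(increments=[[-0.01,0,-0.004,0,0,0],[-0.03,0,-0.011,0,0,0],[-0.055,0.005,-0.02,0,0,0],[-0.075,0.015,-0.027,0,0,0],[-0.084,0.03,-0.0301,0,0,0],[-0.0876,0.042,-0.0314,0,0,0],[-0.0876,0.042,-0.0314,0,0,0],[-0.0876,0.042,-0.0314,0,0,0],[-0.0876,0.042,-0.0314,0,0,0],[-0.0876,0.042,-0.0314,0,0,0]])

```text
time: 8.05
tool_pos: [538.0, 182.4, 203.5]
tcp_rot: [-89.9, 0.0, -105.2]
ft_force: [0.1, -1.0, -2.0]
finger_gap: 57.1
```

```bash
python3 - <<'E'
from h import *; from bench import r
s=r.sense(); print(s["tool_pos"],s["tcp_rot"][2],s["finger_gap"],s["ft_force"])
im=r.snapshot("wrist"); cv2.imwrite("pics/w5.png",im[:,:,::-1])
cm=r.camera_model("wrist"); print(w2pix(cm,[538.0,184.8,125]),pix2w(cm,(321.5,276),s["tool_pos"][2]-57.4))
E
```

```text
[538.01438367 182.41153959 203.49821705] -105.21014705256009 57.14947705615248 [ 0.11580476 -0.96763548 -2.03296653]
[321.15605168 252.93756281] [538.08452158 184.73843112 146.09821705]
```

View pics/w5.png

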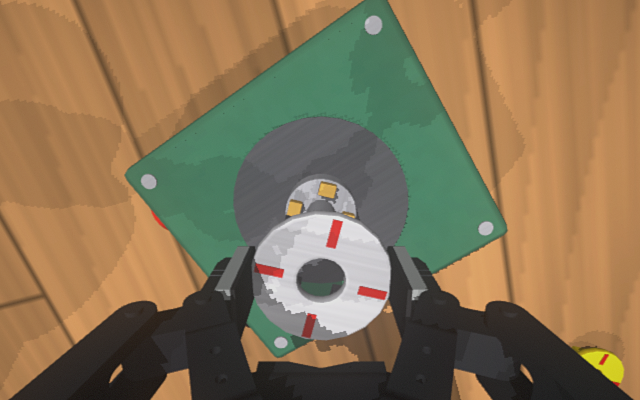

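Emit:
arm_command(increments=[[0,0.006,0,0,0,0],[0,0.012,0,0,0,0],[0,0.018,0,0,0,0],[0,0.024,0,0,0,0],[0,0.03,0,0,0,0],[0,0.036,0,0,0,0],[0,0.04,0,0,0,0],[0,0.044,0,0,0,0],[0,0.047,0,0,0,0],[0,0.05,0,0,0,0]])

```text
time: 9.35
tool_pos: [538.4, 183.6, 153.7]
tcp_rot: [-89.9, 0.1, -105.2]
ft_force: [0.8, 6.2, 1.3]
finger_gap: 57.0
```

```bash
python3 - <<'E'
from h import *; from bench import r
s=r.sense(); print(s["tool_pos"],s["tcp_rot"][2],s["finger_gap"],s["ft_force"],s["wrist_torque"])
im=r.snapshot("wrist"); cv2.imwrite("pics/w6.png",im[:,:,::-1])
E
```

```text
[538.35242008 183.63557963 153.65502216] -105.17188459609764 57.01272767374193 [0.7591339  6.22968045 1.3271498 ] [ 0.9718308  -0.15583012 -0.01624165]
```

View pics/w6.png

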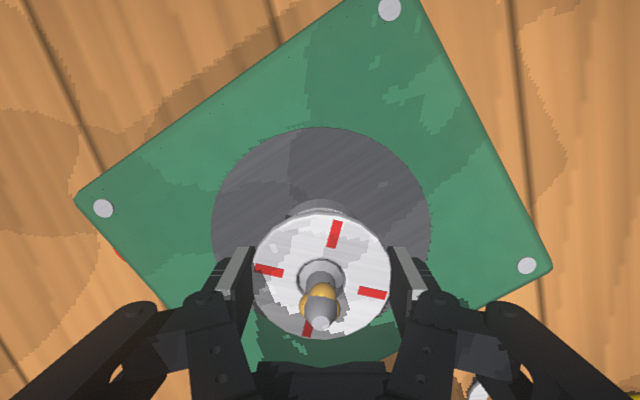

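Emit:
arm_command(increments=[[-0.0005,0,0,0,0,0],[-0.0013,0,0.0002,0,0,0],[-0.0013,0.001,0.0002,0,0,0],[-0.0013,0.003,0.0002,0,0,0],[-0.0013,0.005,0.0002,0,0,0],[-0.0013,0.007,0.0002,0,0,0],[-0.0013,0.008,0.0002,0,0,0],[-0.0013,0.009,0.0002,0,0,0],[-0.0013,0.0095,0.0002,0,0,0],[-0.0013,0.0095,0.0002,0,0,0]])

```text
time: 10.65
tool_pos: [538.2, 183.9, 143.4]
tcp_rot: [-90.0, 0.0, -105.2]
ft_force: [2.7, 2.8, -0.1]
finger_gap: 57.1
```

Emit:
arm_command(increments=[[-0.0003,0.001,0.0002,0,0,0],[-0.0003,0.002,0.0002,0,0,0],[-0.0003,0.003,0.0002,0,0,0],[-0.0003,0.0035,0.0002,0,0,0],[-0.0003,0.004,0.0002,0,0,0],[-0.0003,0.004,0.0002,0,0,0],[-0.0003,0.0043,0.0002,0,0,0],[-0.0003,0.0043,0.0002,0,0,0],[-0.0003,0.0043,0.0002,0,0,0],[-0.0003,0.0043,0.0002,0,0,0]])

```text
time: 11.9
tool_pos: [538.3, 184.0, 139.5]
tcp_rot: [-90.0, -0.0, -105.2]
ft_force: [-3.5, 0.9, 6.8]
finger_gap: 56.9
```

```bash
python3 - <<'E'
from h import *; from bench import r
s=r.sense(); print(s["tool_pos"],s["tcp_rot"][2],s["finger_gap"],s["ft_force"],s["wrist_torque"])
im=r.snapshot("side"); cv2.imwrite("pics/s7.png",cv2.resize(im[260:340,210:320,::-1],None,fx=7,fy=7,interpolation=cv2.INTER_CUBIC))
E
```

```text
[538.34152393 184.03276296 139.5452582 ] -105.18257346833296 56.88419333646109 [-3.45706826  0.91206405  6.83988174] [-0.01766979  0.53179159  0.01204998]
```

View pics/s7.png

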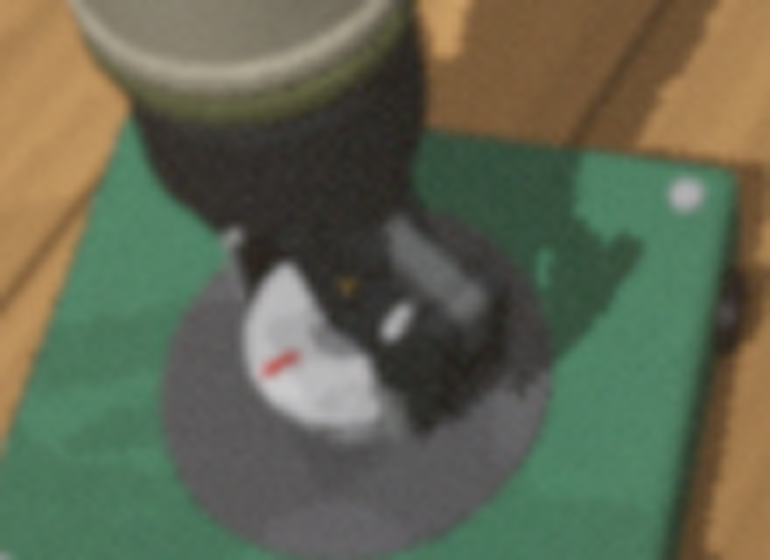

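Emit:
arm_command(increments=[[0,0,0,0,0,0],[0,0,0,0,0,0],[0,0,0,0,0,0],[0,0,0,0,0,0],[0,-0.005,0,0,0,0],[0,-0.015,0,0,0,0],[0,-0.035,0,0,0,0],[0.005,-0.065,0,0,0,0],[0.03,-0.1,0,0,0,0],[0.06,-0.12,0,0,0,0]], jaw=-1)

```text
time: 13.2
tool_pos: [523.5, 126.2, 263.3]
tcp_rot: [-89.8, 0.1, -105.1]
ft_force: [1.1, 0.3, 0.1]
finger_gap: 85.3
```

```bash
python3 - <<'E'
from h import *; from bench import r
s=r.sense(); print(s["tool_pos"],s["tcp_rot"][2],s["finger_gap"],s["ft_force"],s["wrist_torque"])
cm=r.camera_model("wrist")
im=r.snapshot("wrist"); cv2.imwrite("pics/w8.png",im[:,:,::-1])
for d in r.trace("wrist","plate"):
    m=d["mask"].astype(np.uint8); c,_=cv2.findContours(m,0,2); c=max(c,key=len); e=cv2.fitEllipse(c)
    print(d["conf"],m.sum(),e,[pix2w(cm,e[0],z) for z in (82,88)])
E
```

```text
[523.5319104  126.15096322 263.26608101] -105.11791331765394 85.2731592073552 [1.06818765 0.31319984 0.11815786] [ 0.03884006 -0.01150791  0.0019508 ]
0.91 535 ((456.3091125488281, 256.24993896484375), (20.11592674255371, 39.50963592529297), 116.7084732055664) [array([614.57002883,  48.33037639,  82.        ]), array([612.83903482,  51.925328  ,  88.        ])]
0.79 922 ((356.9678955078125, 340.855224609375), (31.596500396728516, 37.379676818847656), 85.953125) [array([519.27035755,  -9.0437163 ,  82.        ]), array([519.81613701,  -4.07805889,  88.        ])]
0.71 2247 ((556.6346435546875, 285.4981384277344), (50.44550704956055, 59.42044448852539), 77.31129455566406) [array([6.90140250e+02, 1.67788257e-01, 8.20000000e+01]), array([686.60383216,   4.91337661,  88.        ])]
0.57 4865 ((318.3951721191406, 112.75630950927734), (81.62030029296875, 84.33580017089844), 18.98491859436035) [array([537.80196743, 184.87665873,  82.        ]), array([537.90501422, 185.2094275 ,  88.        ])]
```

View pics/w8.png

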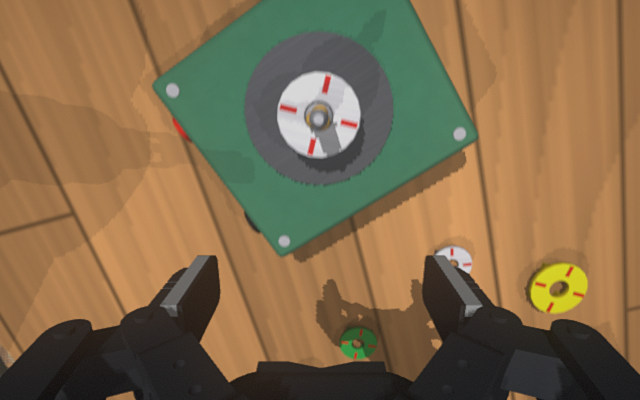

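```bash
python3 - <<'E'
from h import *
C,y=np.array([545.00126973,89.91088384,244.892]),-105.18332
for w in ([-.0876,.042,-.0314,0,0,0],[0,.05,0,0,0,0],[-.0013,.0095,.0002,0,0,0],[-.0003,.0043,.0002,0,0,0],[.06,-.12,0,0,0,0]):
  C,y=apply(C,y,w)
print(C,y,row(C,y,[538.5,-269,190],-165))
E
```

```text
[522.73111382 126.21074825 259.092     ] -105.18332 [ 0.3773  0.0691  0.1187  0.      1.044  -0.    ]
```

Emit:
arm_command(increments=[[0.03,0,0.01,0,0.08,0],[0.075,0.005,0.024,0,0.2,0],[0.125,0.013,0.039,0,0.34,0],[0.18,0.025,0.057,0,0.5,0],[0.235,0.04,0.074,0,0.66,0],[0.29,0.053,0.091,0,0.82,0],[0.335,0.062,0.105,0,0.94,0],[0.365,0.069,0.115,0,1.02,0],[0.377,0.069,0.119,0,1.044,0],[0.377,0.069,0.119,0,1.044,0]])

```text
time: 14.55
tool_pos: [539.1, -268.8, 190.4]
tcp_rot: [-90.0, 0.0, -165.0]
ft_force: [-0.4, -0.2, 0.6]
finger_gap: 85.1
```

```bash
python3 - <<'E'
from h import *; from bench import r
s=r.sense(); print(s["tool_pos"],s["tcp_rot"][2],s["finger_gap"],s["ft_force"])
C,y=apply([522.73111382,126.21074825,259.092],-105.18332,[.377,.069,.119,0,1.044,0]); print(C,y)
cm=r.camera_model("wrist")
im=r.snapshot("wrist"); cv2.imwrite("pics/w9.png",im[:,:,::-1])
for d in r.trace("wrist","stone"):
    m=d["mask"].astype(np.uint8); c,_=cv2.findContours(m,0,2); c=max(c,key=len); e=cv2.fitEllipse(c)
    print(d["conf"],m.sum(),e,[pix2w(cm,e[0],z) for z in (10,20)])
E
```

```text
[ 539.13879259 -268.80872799  190.42658451] -164.98865101858192 85.13677315848757 [-0.39274762 -0.22836546  0.59729203]
[ 538.83775181 -268.79631018  190.092     ] -165.00011381165794
0.9 4916 ((325.8601379394531, 195.76385498046875), (80.05435943603516, 82.3411636352539), 144.2421875) [array([ 537.80223407, -271.30856406,   10.        ]), array([ 540.68744703, -270.38236641,   20.        ])]
```

View pics/w9.png

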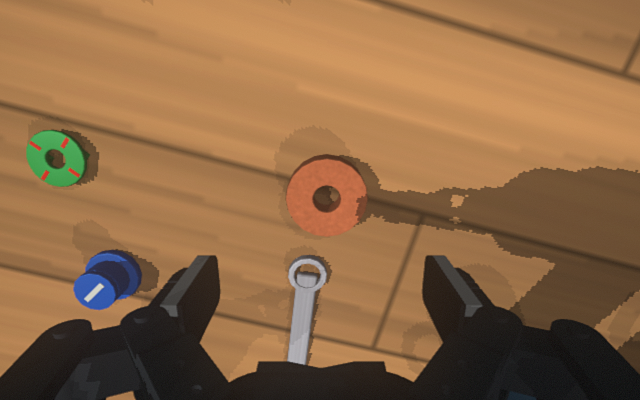

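Emit:
arm_command(increments=[[-0.0006,0.02,0.0022,0,0,0],[-0.0006,0.05,0.0022,0,0,0],[-0.0006,0.08,0.0022,0,0,0],[-0.0006,0.1,0.0022,0,0,0],[-0.0006,0.111,0.0022,0,0,0],[-0.0006,0.116,0.0022,0,0,0],[-0.0006,0.118,0.0022,0,0,0],[-0.0006,0.118,0.0022,0,0,0],[-0.0006,0.118,0.0022,0,0,0],[-0.0006,0.118,0.0022,0,0,0]])

```text
time: 15.9
tool_pos: [540.2, -270.9, 72.6]
tcp_rot: [-90.0, 0.0, -165.0]
ft_force: [0.2, 0.4, -0.6]
finger_gap: 85.4
```

```bash
python3 - <<'E'
from h import *; from bench import r
im=r.snapshot("wrist"); cv2.imwrite("pics/w10.png",im[:,:,::-1])
E
```

View pics/w10.png

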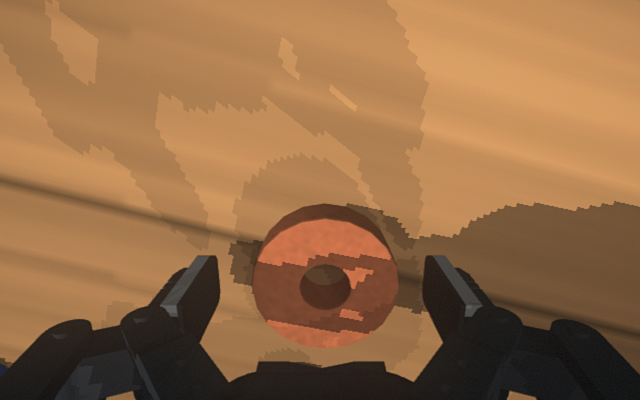

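Emit:
arm_command(increments=[[0,0,0,0,0,0],[0,0,0,0,0,0],[0,0,0,0,0,0],[0,0,0,0,0,0],[0,0,0,0,0,0],[0,0,0,0,0,0],[0,-0.015,0,0,0,0],[0,-0.04,0,0,0,0],[0,-0.08,0,0,0,0],[0,-0.12,0,0,0,0]], jaw=1, force=25)

```text
time: 17.2
tool_pos: [539.5, -270.5, 193.4]
tcp_rot: [-90.0, -0.0, -165.0]
ft_force: [-0.1, -0.9, -0.7]
finger_gap: 57.6
```

```bash
python3 - <<'E'
from h import *; from bench import r
s=r.sense(); print(s["tool_pos"],s["tcp_rot"][2],s["finger_gap"],s["ft_force"])
im=r.snapshot("wrist"); cv2.imwrite("pics/w11.png",im[:,:,::-1])
C,y=np.array([538.83775181,-268.79631018,190.092]),-165.
for w in ([-.0006,.118,.0022,0,0,0],[0,-.12,0,0,0,0]): C,y=apply(C,y,w)
print(C)
cm=r.camera_model("wrist");R=R_of(s["tcp_rot"][2]);p=s["tool_pos"]
for q in [(325,287),(325,280)]:
  h=pix2w(cm,q,p[2]-52.6); print("off",R.inv().apply(h-p))
# target at spindle, spacing: yaw -105, before spindle
print(row(C,y,[538,183,255],-105))
E
```

```text
[ 539.54365258 -270.50218021  193.44452782] -165.00003766932593 57.63807915484745 [-0.06888687 -0.86897995 -0.66980704]
[ 539.9867092  -270.76605557  192.092     ]
off [ 3.28369912 52.6         2.46428915]
off [-4.11938407e-02  5.26000000e+01  2.45659066e+00]
[-0.1155 -0.0629 -0.4388  0.     -1.0472  0.    ]
```

View pics/w11.png

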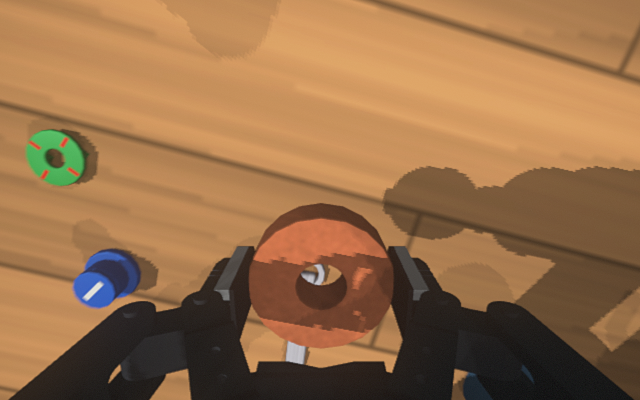

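```bash
python3 - <<'E'
import cv2
im=cv2.imread("pics/w11.png"); cv2.imwrite("pics/w11c.png",cv2.resize(im[200:355,240:405],None,fx=3.8,fy=3.8,interpolation=cv2.INTER_CUBIC))
E
```

```text
(no output)
```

View pics/w11c.png

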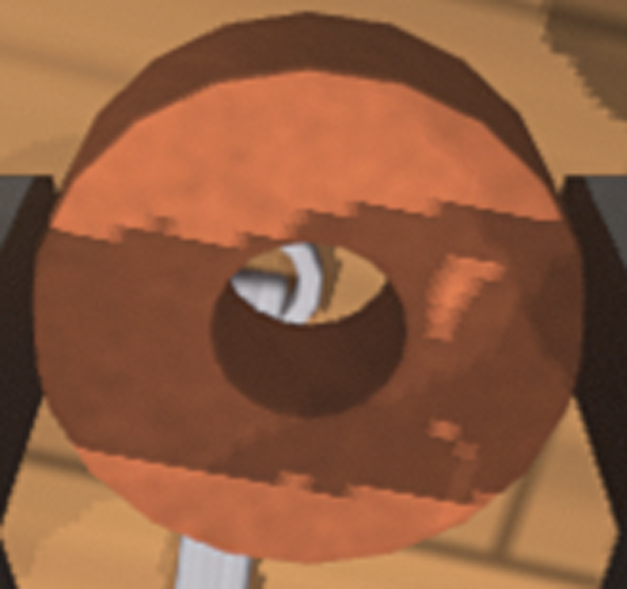

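```bash
python3 - <<'E'
from h import *
print(row([539.9867092,-270.76605557,192.092],-165,[538.8,187.8,212],-105.2))
E
```

```text
[-0.1175 -0.0199 -0.4432  0.     -1.0437  0.    ]
```

Emit:
arm_command(increments=[[-0.007,-0.015,-0.025,0,-0.06,0],[-0.021,-0.03,-0.079,0,-0.19,0],[-0.036,-0.035,-0.136,0,-0.33,0],[-0.051,-0.035,-0.193,0,-0.47,0],[-0.067,-0.035,-0.253,0,-0.61,0],[-0.082,-0.035,-0.31,0,-0.75,0],[-0.097,-0.03,-0.367,0,-0.88,0],[-0.109,-0.025,-0.412,0,-0.98,0],[-0.116,-0.022,-0.436,0,-1.03,0],[-0.1175,-0.02,-0.4432,0,-1.0437,0]])

```text
time: 18.5
tool_pos: [538.3, 189.3, 212.1]
tcp_rot: [-90.0, 0.0, -105.0]
ft_force: [-0.5, -0.1, -1.7]
finger_gap: 57.7
```

```bash
python3 - <<'E'
from h import *; from bench import r
s=r.sense(); print(s["tool_pos"],s["tcp_rot"][2],s["finger_gap"],s["ft_force"])
cm=r.camera_model("wrist");im=r.snapshot("wrist"); cv2.imwrite("pics/w12.png",im[:,:,::-1])
s=r.sense(); print(s["tool_pos"]); print(w2pix(cm,[538,184.8,125]),w2pix(cm,[538,184.8,82]))
E
```

```text
[538.29249024 189.28034626 212.12896747] -105.04330608327297 57.733273461118664 [-0.4654234  -0.05519975 -1.70092876]
[538.23581854 189.03305846 211.82145832]
[324.16499685 257.17039332] [323.51560593 225.15202116]
```

View pics/w12.png

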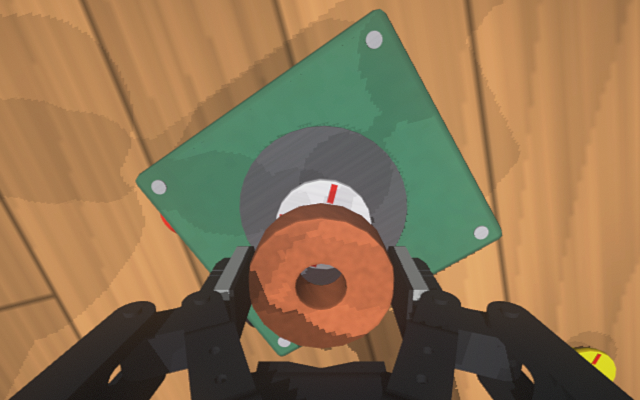

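Emit:
arm_command(increments=[[0,0,0,0,0,0],[0,0.005,0,0,0,0],[0,0.01,0,0,0,0],[0,0.016,0,0,0,0],[0,0.022,0,0,0,0],[0,0.028,0,0,0,0],[0,0.033,0,0,0,0],[0,0.036,0,0,0,0],[0,0.038,0,0,0,0],[0,0.038,0,0,0,0]])

```text
time: 19.8
tool_pos: [538.7, 187.7, 173.9]
tcp_rot: [-90.0, -0.0, -105.2]
ft_force: [1.0, -1.3, -2.1]
finger_gap: 57.6
```

```bash
python3 - <<'E'
from h import *; from bench import r
s=r.sense(); print(s["tool_pos"],s["tcp_rot"][2],s["finger_gap"],s["ft_force"])
cm=r.camera_model("wrist");im=r.snapshot("wrist"); cv2.imwrite("pics/w13.png",cv2.resize(im[200:355,240:405,::-1],None,fx=3.8,fy=3.8,interpolation=cv2.INTER_CUBIC))
f=lambda p:(np.array(p)-[240,200])*3.8
print([f(w2pix(cm,[538,184.8,z])) for z in (125,119,108)],f(w2pix(cm,s["tool_pos"]+R_of(s["tcp_rot"][2]).apply([3.1,52.6,0]))))
E
```

```text
[538.68009259 187.71549735 173.8874989 ] -105.20130996618846 57.64072864754092 [ 0.9672003  -1.29929175 -2.08914065]
[array([315.71696954, 375.14861416]), array([315.3588601 , 343.11072108]), array([314.77240734, 290.64432773])] [314.46946579 355.91035052]
```

View pics/w13.png

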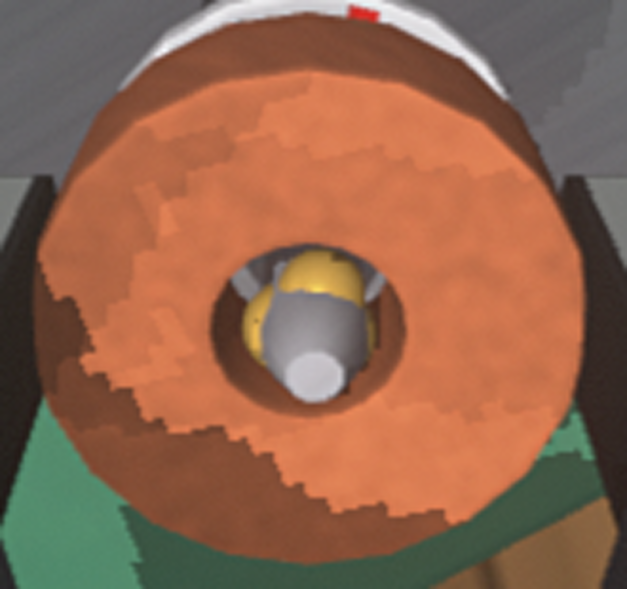

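```bash
python3 - <<'E'
from h import *; from bench import r
s=r.sense(); cm=r.camera_model("wrist");R=R_of(s["tcp_rot"][2]);p=s["tool_pos"]; print(p,s["ft_force"])
q=np.array([308,329])/3.8+[240,200]-.4
for dz in (52.6,50,54): print(R.inv().apply(pix2w(cm,q,p[2]-dz)-p))
a=pix2w(cm,np.array([315,377])/3.8+[240,200]-.4,125); print(a,R.inv().apply(a-p))
T=cm["cam_to_world"]; print(R.inv().apply(T[:3,3]-p), R.inv().apply(T[:3,2]))
E
```

```text
[538.69618434 187.71949843 173.99809792] [-0.15543562 -1.90668476 -1.57057477]
[-0.32155068 52.6        -0.83797011]
[-1.91248481 50.         -0.83519059]
[ 0.53510615 54.         -0.83946677]
[537.76948174 184.76212254 125.        ] [ 3.09688245 48.99809792 -0.11903335]
[-75.18223262 -69.74181785  -0.70718116] [ 2.89193050e-01  9.57270774e-01 -2.10941667e-04]
```

Emit:
arm_command(increments=[[0.0015,0,0.0003,0,0,0],[0.0034,0,0.0007,0,0,0],[0.0034,0,0.0007,0,0,0],[0.0034,0.002,0.0007,0,0,0],[0.0034,0.004,0.0007,0,0,0],[0.0034,0.005,0.0007,0,0,0],[0.0034,0.006,0.0007,0,0,0],[0.0034,0.007,0.0007,0,0,0],[0.0034,0.008,0.0007,0,0,0],[0.0034,0.008,0.0007,0,0,0]])

```text
time: 21.1
tool_pos: [538.5, 184.3, 166.0]
tcp_rot: [-90.0, -0.0, -105.2]
ft_force: [1.0, -0.6, -0.8]
finger_gap: 57.6
```

Emit:
arm_command(increments=[[0,0.002,0,0,0,0],[0,0.004,0,0,0,0],[0,0.006,0,0,0,0],[0,0.008,0,0,0,0],[0,0.009,0,0,0,0],[0,0.01,0,0,0,0],[0,0.0105,0,0,0,0],[0,0.0111,0,0,0,0],[0,0.0111,0,0,0,0],[0,0.0111,0,0,0,0]])

```text
time: 22.35
tool_pos: [538.6, 184.3, 155.1]
tcp_rot: [-90.0, 0.0, -105.2]
ft_force: [-0.3, 0.1, -1.5]
finger_gap: 57.4
```

Emit:
arm_command(increments=[[0,0.0003,0,0,0,0],[0,0.0006,0,0,0,0],[0,0.0008,0,0,0,0],[0,0.001,0,0,0,0],[0,0.001,0,0,0,0],[0,0.001,0,0,0,0],[0,0.001,0,0,0,0],[0,0.001,0,0,0,0],[0,0.001,0,0,0,0],[0,0.001,0,0,0,0]])

```text
time: 23.6
tool_pos: [538.6, 184.3, 154.3]
tcp_rot: [-90.0, 0.0, -105.2]
ft_force: [-2.8, -2.0, 5.3]
finger_gap: 57.4
```

Emit:
arm_command(increments=[[0,0,0,0,0,0],[0,0,0,0,0,0],[0,0,0,0,0,0],[0,0,0,0,0,0],[0,-0.005,0,0,0,0],[0,-0.015,0,0,0,0],[0,-0.035,0,0,0,0],[0.005,-0.065,0,0,0,0],[0.03,-0.09,0,0,0,0],[0.06,-0.1,0,0,0,0]], jaw=-1)

```text
time: 24.85
tool_pos: [523.8, 126.3, 258.1]
tcp_rot: [-89.7, 0.1, -105.1]
ft_force: [0.5, -0.3, -0.5]
finger_gap: 85.5
```

```bash
python3 - <<'E'
from h import *; from bench import r
im=r.snapshot("wrist"); cv2.imwrite("pics/w14.png",im[:,:,::-1])
s=r.sense(); print(s["tool_pos"],s["finger_gap"],s["ft_force"])
C,y=np.array([539.9867092,-270.76605557,192.092]),-165
for w in ([-.1175,-.02,-.4432,0,-1.0437,0],[0,.038,0,0,0,0],[.0034,.008,.0007,0,0,0],[0,.0111,0,0,0,0],[0,.001,0,0,0,0],[.06,-.1,0,0,0,0]): C,y=apply(C,y,w)
print(C,y,row(C,y,[428,-125,200],-105.2))
E
```

```text
[523.48024172 123.29159497 258.66757889] 85.58987516929952 [ 2.27527313 -0.93417496  0.71413192]
[522.82668765 126.37804019 253.992     ] -105.20039492219598 [ 0.2674  0.054  -0.0256  0.     -0.     -0.    ]
```

View pics/w14.png

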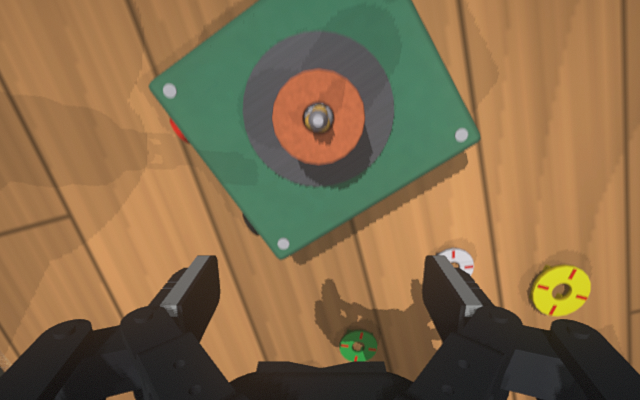

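Emit:
arm_command(increments=[[0.02,0,-0.002,0,0,0],[0.06,0.01,-0.006,0,0,0],[0.11,0.022,-0.011,0,0,0],[0.16,0.032,-0.016,0,0,0],[0.205,0.042,-0.02,0,0,0],[0.24,0.048,-0.023,0,0,0],[0.26,0.054,-0.025,0,0,0],[0.2674,0.054,-0.0256,0,0,0],[0.2674,0.054,-0.0256,0,0,0],[0.2674,0.054,-0.0256,0,0,0]])

```text
time: 26.15
tool_pos: [428.4, -124.4, 200.3]
tcp_rot: [-90.0, 0.0, -105.2]
ft_force: [-0.1, -0.0, 0.1]
finger_gap: 85.5
```

```bash
python3 - <<'E'
from h import *; from bench import r
im=r.snapshot("wrist"); cv2.imwrite("pics/w15.png",im[:,:,::-1])
im=im.copy()
s=r.sense();cm=r.camera_model("wrist"); print(s["tool_pos"],s["tcp_rot"][2],s["finger_gap"],s["ft_force"])
for d in r.trace("wrist","cap"):
    print(d["conf"],d["position"],d["mask"].sum())
x,y=map(int,d["position"]);print(x-60,y-50)
cv2.imwrite("pics/w15c.png",cv2.resize(im[150:270,260:400,::-1],None,fx=5,fy=5,interpolation=cv2.INTER_CUBIC))
E
```

```text
[ 428.3851516  -124.30096336  200.26598629] -105.13931042449214 85.06946011105616 [0.59398173 0.3666973  0.50955063]
0.86 [317.0, 183.5] 2463
257 133
```

View pics/w15.png

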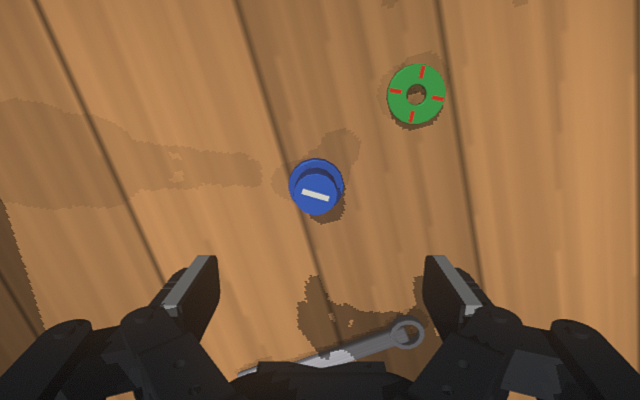

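View pics/w15c.png

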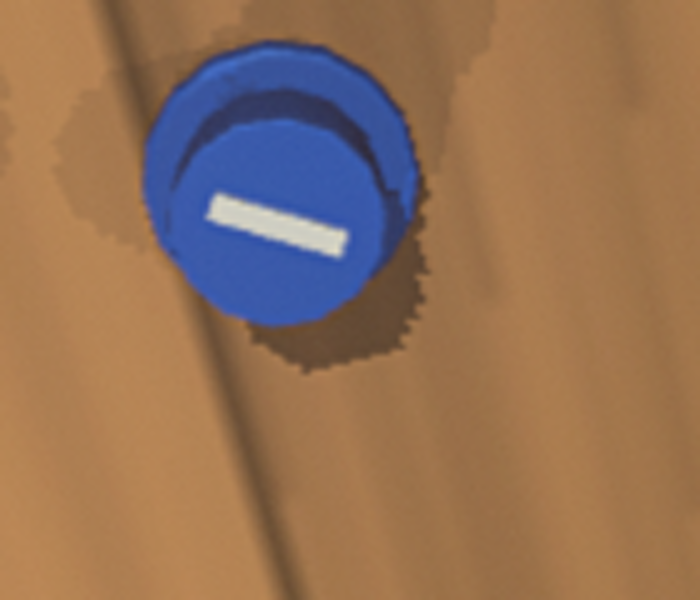

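```bash
python3 - <<'E'
from h import *; from bench import r
s=r.sense();cm=r.camera_model("wrist");R=R_of(s["tcp_rot"][2]);p=s["tool_pos"];print(p,s["time"])
a=pix2w(cm,(315.2,193.8),30); print(a)
C,y=apply([522.82668765,126.37804019,253.992],-105.2,[.2674,.054,-.0256,0,0,0]); print(C,row(C,y,[a[0],a[1],84],-105.2))
E
```

```text
[ 428.34652723 -124.29749153  200.19272945] 26.25
[ 424.8451538  -119.32025154   30.        ]
[ 428.01287902 -124.95532746  199.992     ] [-0.0046  0.116  -0.0045  0.      0.      0.    ]
```

Emit:
arm_command(increments=[[-0.0046,0.02,-0.0045,0,0,0],[-0.0046,0.045,-0.0045,0,0,0],[-0.0046,0.07,-0.0045,0,0,0],[-0.0046,0.09,-0.0045,0,0,0],[-0.0046,0.105,-0.0045,0,0,0],[-0.0046,0.112,-0.0045,0,0,0],[-0.0046,0.116,-0.0045,0,0,0],[-0.0046,0.116,-0.0045,0,0,0],[-0.0046,0.116,-0.0045,0,0,0],[-0.0046,0.116,-0.0045,0,0,0]])

```text
time: 27.5
tool_pos: [425.2, -119.5, 84.5]
tcp_rot: [-89.9, -0.0, -105.2]
ft_force: [-0.2, -0.5, 0.2]
finger_gap: 85.4
```

```bash
python3 - <<'E'
from h import *; from bench import r
im=r.snapshot("wrist"); cv2.imwrite("pics/w16.png",im[:,:,::-1])
s=r.sense();print(s["tool_pos"])
E
```

```text
[ 425.14502594 -119.46075592   84.39081588]
```

View pics/w16.png

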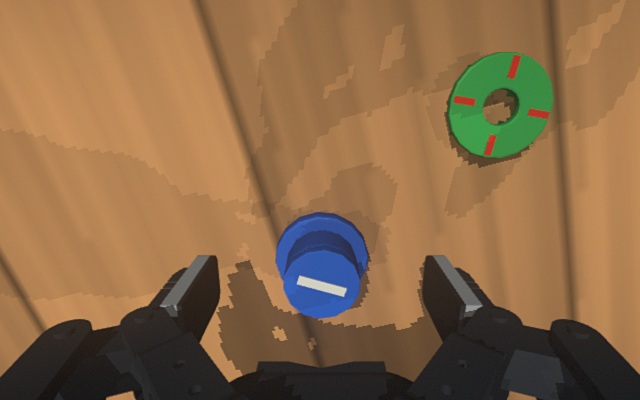

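Emit:
arm_command(increments=[[0,0,0,0,0,0],[0,0,0,0,0,0],[0,0,0,0,0,0],[0,0,0,0,0,0],[0,0,0,0,0,0],[0,0,0,0,0,0],[0,0,0,0,0,0],[0,0,0,0,0,0],[0,-0.01,0,0,0,0],[0,-0.03,0,0,0,0]], jaw=1, force=45)

```text
time: 28.8
tool_pos: [424.0, -119.0, 113.7]
tcp_rot: [-90.1, 0.0, -105.2]
ft_force: [0.2, -0.8, -0.8]
finger_gap: 30.5
```

```bash
python3 - <<'E'
from h import *; from bench import r
im=r.snapshot("wrist"); cv2.imwrite("pics/w17.png",im[:,:,::-1])
s=r.sense();print(s["tool_pos"],s["finger_gap"],s["ft_force"])
C,y=apply([522.82668765,126.37804019,253.992],-105.2,[.2674,.054,-.0256,0,0,0]);
for w in ([-.0046,.116,-.0045,0,0,0],[0,-.03,0,0,0,0]): C,y=apply(C,y,w)
print(C,row(C,y,[538.5,184.2,240],-105.2))
E
```

```text
[ 425.95937482 -119.7549422   116.98797307] 30.508155092486923 [ 1.39584009 -0.91118851  2.02792314]
[ 424.87637502 -119.33640028  113.992     ] [-0.3227 -0.126   0.0301  0.      0.      0.    ]
```

View pics/w17.png

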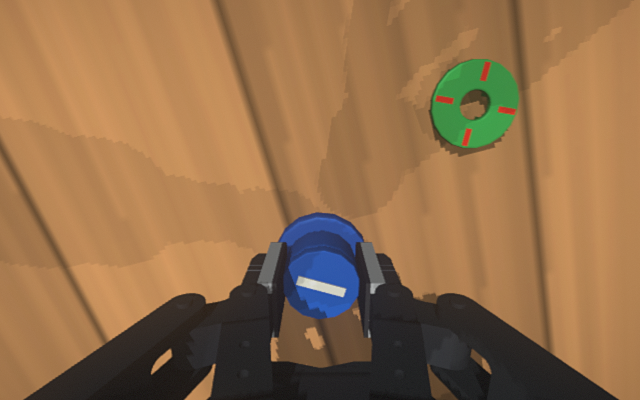

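Emit:
arm_command(increments=[[-0.01,-0.035,0.001,0,0,0],[-0.04,-0.07,0.004,0,0,0],[-0.09,-0.1,0.0085,0,0,0],[-0.145,-0.115,0.0135,0,0,0],[-0.2,-0.115,0.0185,0,0,0],[-0.25,-0.115,0.0235,0,0,0],[-0.29,-0.114,0.027,0,0,0],[-0.313,-0.112,0.0292,0,0,0],[-0.3227,-0.112,0.0301,0,0,0],[-0.3227,-0.112,0.0301,0,0,0]])

```text
time: 30.1
tool_pos: [538.5, 184.2, 225.8]
tcp_rot: [-90.0, -0.0, -105.2]
ft_force: [-0.0, 0.6, -0.3]
finger_gap: 30.7
```

Emit:
arm_command(increments=[[0,0,0,0,0,0],[0,0,0,0,0,0],[0,0.002,0,0,0,0],[0,0.004,0,0,0,0],[0,0.006,0,0,0,0],[0,0.006,0,0,0,0],[0,0.006,0,0,0,0],[0,0.006,0,0,0,0],[0,0.006,0,0,0,0],[0,0.006,0,0,0,0]])

```text
time: 31.35
tool_pos: [538.5, 184.2, 220.0]
tcp_rot: [-90.0, 0.0, -105.2]
ft_force: [0.4, 0.0, -1.0]
finger_gap: 30.7
```

```bash
python3 - <<'E'
from h import *; from bench import r
cm=r.camera_model("wrist");s=r.sense()
im=r.snapshot("wrist"); cv2.imwrite("pics/w18.png",cv2.resize(im[180:360,220:420,::-1],None,fx=3,fy=3,interpolation=cv2.INTER_CUBIC))
print(s["tool_pos"],s["finger_gap"],s["ft_force"],s["tcp_rot"])
C,y=apply([424.87637502,-119.33640028,113.992],-105.2,[-.3227,-.112,.0301,0,0,0]); print(C)
R=R_of(s["tcp_rot"][2]);p=s["tool_pos"]
for q in [(321.5,284)]: print(R.inv().apply(pix2w(cm,q,p[2]-54.4)-p))
print(R.inv().apply(np.array([537.9,184.8,0])-p))
E
```

```text
[538.54625589 184.20226449 220.01528729] 30.712376775308826 [ 0.41621802  0.02360067 -1.03112952] [-8.99973287e+01  1.61112369e-03 -1.05198656e+02]
[538.53181945 184.18252821 225.992     ]
[-0.20770029 54.4        -0.47853862]
[ -0.40740164 220.01528729  -0.78035782]
```

View pics/w18.png

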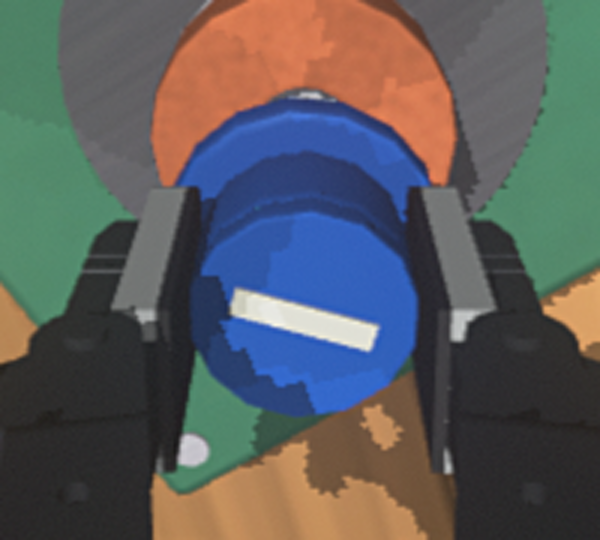

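Emit:
arm_command(increments=[[-0.0002,0.002,0,0,0,0],[-0.0002,0.004,0,0,0,0],[-0.0002,0.006,0,0,0,0],[-0.0002,0.008,0,0,0,0],[-0.0002,0.01,0,0,0,0],[-0.0002,0.012,0,0,0,0],[-0.0002,0.014,0,0,0,0],[-0.0002,0.015,0,0,0,0],[-0.0002,0.016,0,0,0,0],[-0.0002,0.016,0,0,0,0]])

```text
time: 32.65
tool_pos: [538.6, 184.4, 203.9]
tcp_rot: [-90.0, -0.0, -105.2]
ft_force: [-0.4, 0.6, -0.0]
finger_gap: 30.5
```

Emit:
arm_command(increments=[[0,0.0005,0,0,0,0],[0,0.001,0,0,0,0],[0,0.0015,0,0,0,0],[0,0.002,0,0,0,0],[0,0.0024,0,0,0,0],[0,0.0027,0,0,0,0],[0,0.003,0,0,0,0],[0,0.0033,0,0,0,0],[0,0.0033,0,0,0,0],[0,0.0033,0,0,0,0]])

```text
time: 33.9
tool_pos: [538.7, 184.4, 200.8]
tcp_rot: [-90.0, 0.0, -105.2]
ft_force: [0.1, 1.4, 1.3]
finger_gap: 30.5
```

Emit:
arm_command(increments=[[0,0.0003,0,0,0,0],[0,0.0006,0,0,0,0],[0,0.0009,0,0,0,0],[0,0.0012,0,0,0,0],[0,0.0014,0,0,0,0],[0,0.0016,0,0,0,0],[0,0.0018,0,0,0,0],[0,0.002,0,0,0,0],[0,0.002,0,0,0,0],[0,0.002,0,0,0,0]])

```text
time: 35.15
tool_pos: [538.5, 184.3, 198.6]
tcp_rot: [-90.0, -0.0, -105.2]
ft_force: [0.3, 0.6, 1.6]
finger_gap: 30.7
```

Emit:
arm_command(increments=[[0,0.001,0,0,0,0],[0,0.002,0,0,0,0],[0,0.003,0,0,0,0],[0,0.004,0,0,0,0],[0,0.005,0,0,0,0],[0,0.006,0,0,0,0],[0,0.007,0,0,0,0],[0,0.008,0,0,0,0],[0,0.009,0,0,0,0],[0,0.009,0,0,0,0]])

```text
time: 36.4
tool_pos: [538.5, 184.3, 189.3]
tcp_rot: [-90.0, -0.0, -105.2]
ft_force: [1.8, 0.9, -1.0]
finger_gap: 31.0
```

Emit:
arm_command(increments=[[0,0.0008,0,0,0,0],[0,0.0016,0,0,0,0],[0,0.0022,0,0,0,0],[0,0.0027,0,0,0,0],[0,0.003,0,0,0,0],[0,0.0033,0,0,0,0],[0,0.0035,0,0,0,0],[0,0.0037,0,0,0,0],[0,0.0037,0,0,0,0],[0,0.0037,0,0,0,0]])

```text
time: 37.65
tool_pos: [538.7, 184.3, 186.3]
tcp_rot: [-90.0, 0.0, -105.2]
ft_force: [-2.0, -1.1, 4.8]
finger_gap: 30.8
```

```bash
python3 - <<'E'
from h import *; from bench import r
im=r.snapshot("wrist"); cv2.imwrite("pics/w19.png",cv2.resize(im[180:360,220:420,::-1],None,fx=3,fy=3,interpolation=cv2.INTER_CUBIC))
s=r.sense();print(s["tool_pos"],s["finger_gap"],s["ft_force"])
E
```

```text
[538.67211377 184.3533975  186.30833122] 30.60421035580154 [-2.19702651 -0.72714868  5.27466063]
```

View pics/w19.png

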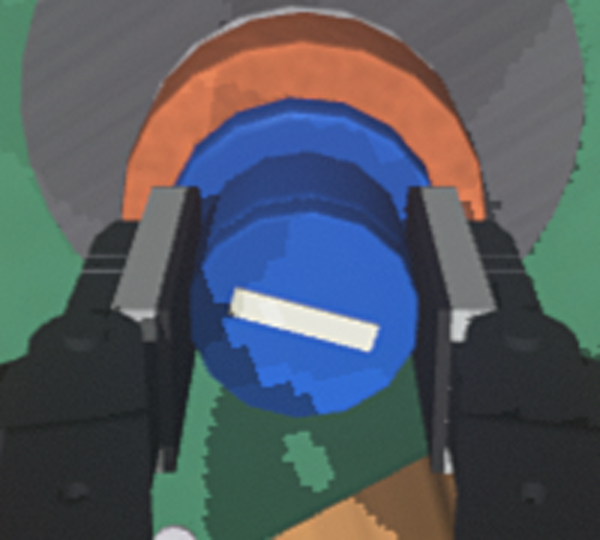

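Emit:
arm_command(increments=[[0,0,0,0,0,0],[0,0,0,0,0,0],[0,0,0,0,0,0],[0,0,0,0,0,0],[0,0,0,0,0,0],[0,-0.005,0,0,0,0],[0,-0.02,0,0,0,0],[0,-0.045,0,0,0,0],[0.02,-0.07,0,0,0,0],[0.05,-0.08,0,0,0,0]], jaw=-1)

```text
time: 38.95
tool_pos: [526.4, 136.3, 269.5]
tcp_rot: [-89.8, 0.1, -105.1]
ft_force: [0.8, -0.7, -0.2]
finger_gap: 85.3
```

Emit:
arm_command(increments=[[0.04,0,0,0,0,0],[0.09,0,0,0,0,0],[0.13,0,0,0,0,0],[0.15,0,0,0,0,0],[0.15,0,0,0,0,0],[0.15,0,0,0,0,0],[0.15,0,0,0,0,0],[0.15,0,0,0,0,0],[0.15,0,0,0,0,0],[0.15,0,0,0,0,0]])

```text
time: 40.2
tool_pos: [486.2, -8.4, 265.9]
tcp_rot: [-90.0, -0.0, -105.2]
ft_force: [0.3, -0.7, 0.1]
finger_gap: 85.5
```

```bash
python3 - <<'E'
from h import *; from bench import r
im=r.snapshot("side"); cv2.imwrite("pics/s20.png",cv2.resize(im[255:345,200:330,::-1],None,fx=6,fy=6,interpolation=cv2.INTER_CUBIC))
cm=r.camera_model("side")
for d in r.trace("side","cap"): 
  m=d["mask"]; ys,xs=np.nonzero(m); print(d["conf"],d["position"],ys.min(),ys.max())
for z in (132,147): print(z,w2pix(cm,[538,184.8,z]))
im=r.snapshot("wrist"); cv2.imwrite("pics/w20.png",im[:,:,::-1])
im=r.snapshot("top"); cv2.imwrite("pics/t20.png",im[:,:,::-1])
s=r.sense();print(s["tool_pos"],s["time"],s["ft_force"])
E
```

```text
0.87 [261.0, 297.2] 287 310
132 [255.93314913 293.5882755 ]
147 [254.89259586 289.50238107]
[486.13827564  -8.62160237 265.99541937] 40.4 [-0.49854375 -0.29066296 -0.50288348]
```

View pics/s20.png

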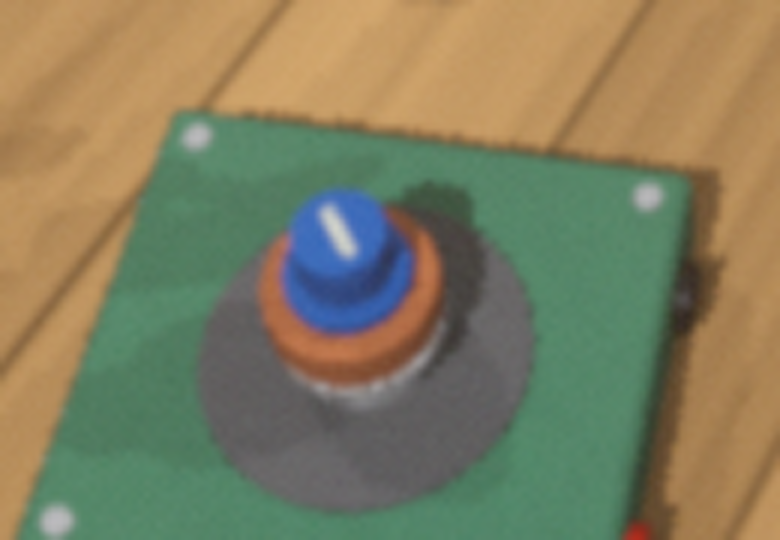

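View pics/w20.png

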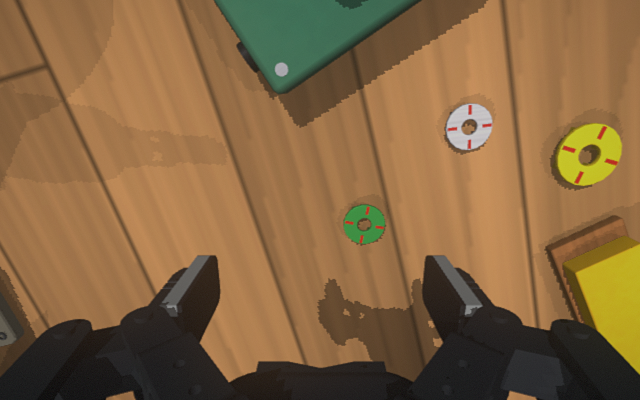

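View pics/t20.png

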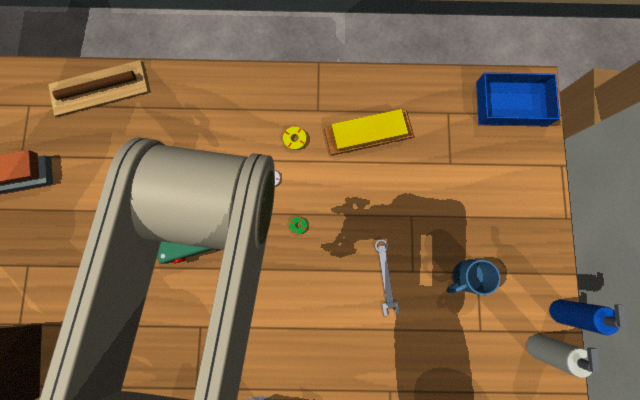

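The side picture shows plate, stone and cap stacked. The cap's top is at pixel (256.3, 293.3); flush predicts (255.9, 293.6) and 15 mm high predicts (254.9, 289.5). The top picture shows whetstone, spanner and mug where they were.

```bash
python3 -c "
from bench import r
print(r.hand_in())"
```

```text
the job is handed in; nothing more can be done
None
```

The sharpener is assembled and handed in at about 40 s of the 72 s allowed. I fitted the drive plate (the larger white disc, not the small white, green or yellow ones), then the stone, then the blue cap.

- **Plate:** I measured the dogs at about 61° and pre-turned the plate to match. It went straight down between them with no turning by feel needed. It bottomed at seat height, 139.5 mm at the tool against 139.4 mm expected, with about 7 N.
- **Stone:** The camera showed the stone about 3.4 mm off-centre on the way down, and I corrected that before it reached the thick part of the post. It seated flat at about 5 N, at 154.3 mm against 154.6 mm expected.
- **Cap:** It went down the full 15 mm past the sprung balls. It ended at 186.3 mm against 186.4 mm expected, with about 5 N of contact. The side picture puts its top at the flush height.

**Force and clearance:** The highest force read at the end of any move was about 7 N. I could not read forces during a move, so I never saw the snap itself: the readings on either side of the balls were only 1–2 N. That the cap is fully down rests on the final height and the picture. At the end the gripper was open and clear of everything, and the whetstone, spanner and mug had not moved.

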